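# Press a turned knob home in a ratchet clamp and release it

## Robot

A 6-joint arm with a two-finger parallel gripper is mounted at the origin on a cart in front of the work surface, level with it; the furniture and walls round the work are solid. World frame = base frame: x ahead of the robot, y to its left, z up, the work surface at z = 0. Lengths are in m, angles in rad, forces in N, time in s.
With the tool pointing down it reaches from about 0.35 to 0.85 m from the base axis. Payload 8.1 kg.
Tool frame: the origin (TCP) lies at the very end of the fingers, on their centre line; the grasp point (between the pads) lies 19 mm behind it; z points along the fingers, y is the line along which they close (so a half turn about z gives the same grasp; the last joint's range is limited). The gripper opens to 93 mm and grips with 3 to 60 N. Pads are 15 mm wide; open, the fingers measure 128 mm over their backs; the gripper's body (75 mm by 188 mm) begins 65 mm behind the grasp point.
Start: joints at [1.047, 0.13, 1.488, -0, 1.523, -0.085], TCP at [0.255, 0.543, 0.219] pointing down, gripper open.
Joint ranges: [-2.96, 2.96], [-0.89, 2.26], [0.02, 2.5], [-1.34, 4.48], [0, 2.73], [-2.66, 2.66]. Speed limits (rad/s): [2.39, 2.39, 2.79, 3.14, 3.14, 3.14].

## Interface

Orientations are given as a rotation vector (axis times angle).
In Python, from plant import monitor, eyes, ticket gives the robot as it stands.
- The arm moves only by the tool arm_command, never from a script. Its argument "deltas" is a list that holds one entry, the list of rows, each a list of 6 numbers: the shift along the world's x, y, z in cm, then the turn, a rotation vector about the world's x, y, z in degrees. In form: [[[tx, ty, tz, rx, ry, rz], ...]]. A call has 1 to 12 rows; each row shifts and turns the commanded pose from where the row before left it; what a row does not reach is not made up. A row lasts 1/12 s, in which the tool goes at most 41.7 mm and 7.16 degrees, less where a joint would pass 70% of its speed; a pose out of reach is approached as far as the arm can. A call is refused whole if a number of a shift passes 4.17 or a number of a turn 7.16, either way. A call with a gripper value outside its range is refused whole. "gripper" is the opening, from -1 (shut) to 1 (fully open), set as the call begins (left out, the last holds). The fingers move at their own pace and stop on an object; "squeeze" is the grip in N (left out, the last holds). Time passes only in rows, so rows that do not move let the fingers close. It gives the time, the measured TCP pose, the force, the opening and the grip force at its end, in the units of the state.
- monitor.read_state(): the state, without advancing time (a new reading comes with each control period).
- eyes.read_camera(name): name is "scene" or "side" or "wrist"; returns the picture (420x560x3 uint8, blue, green, red); there is no depth.
- eyes.camera_model(name): a dict with "fx", "fy", "cx", "cy" (pixels), "rvec" (rotation vector, rad) and "tvec" (3), from world to camera coordinates, as OpenCV has them. Camera axes: x right, y down, z forward; pixel columns grow to the right and rows downward; lengths in m; the calibration is good to about 2 mm. A picture is of the moment at which its call begins: read the wrist's pose just before it. camera_model takes no time and is no camera call; for the wrist camera it gives the pose at the moment of the call.
- ticket.close_job(): hands the job in; it is judged then, once.
The state is a dict: "t": time; "q": joint angles; "dq": joint speeds; "joint_torque": joint torques, N m; "tool_pos": TCP position; "orientation": TCP orientation; "force": force on the tool from outside, world axes, zero at the start; "wrist_torque": the same for the moment, N m; "opening": finger opening in m; "gripper_force": force on a finger pad.
Only numpy, scipy, OpenCV 4.12 (cv2) and the standard library are available. Lean on these libraries where they do the work, as an engineer would, in place of code of your own. Each camera call takes 0.05 s, during which the arm holds its last target. There are 200 camera calls.

## Task

Stand the wooden block between the open jaws of the ratchet clamp with its half-started knob facing the sprung rubber pad and its plain back to the screw anvil. Swing the clamp's moving handle in until the knob's shoulder sits home on the block and the ratchet holds it tight by itself, without forcing it, and leave it holding with your hand off for a good two seconds. Then press the handle down off its teeth, let the jaws open fully, and leave the block standing between them; do not disturb the tools lying around.

Things in the scene. Friction and masses are not known exactly. Their poses are not given: they have to be found in the camera images.
- clamp: Ratchet clamp like big scissors lying flat, screwed to a 285x170x15 mm plywood board. Origin: under the pivot, at the board's underside. Frame: +x from pivot to jaws, z up; all parts centred at z 45 mm, tops at z 52. Fixed half: handle on the -y side, anvil on the +y side: a 36 mm disc at x 95 facing -y, its face anywhere from y 25 to 44 mm (screw setting, immovable, must be felt or seen).
- nest (a point): Point on top of the board (z 15 mm) between the open jaws, at clamp x 95, y 3.5 mm, axes as the clamp's. A block set down with its origin here and its axes along these clears pad and anvil by 4 mm or more and leaves 25 mm for a finger on each x side.
- jaw (a joint): Angle of the moving half about the upright pivot: 0 fully open (a 2 to 3 N spring), grows to 0.50 as handle and pad swing in. Ratchet teeth every 0.03 rad from about 0.145 on hold it against opening; riding over each adds 1 to 2 N. Driving the knob takes about 12 N at the thumb rest. The knob is home and held somewhere between 0.22 and 0.46.
- thumb_rest (a point): Top middle of the flat end (30x26, 12 mm thick, top 52 mm over the bench) of the moving handle, 145 mm from the pivot, at jaw 0 bearing 0.63 rad from clamp -x toward +y; x axis along the handle to the pivot. Pressed down here it springs: 3 to 4 mm (5 to 8 N) clears the teeth, 8 mm (9 N) is its stop. Off its teeth it flies open (a further tooth may catch it) or is swung out while held down.
- pad: Round rubber pad, 30 mm across, on the moving jaw; origin at the middle of its face, y axis out of the face toward the work, 45 mm above the bench. Backed by a coil spring of 3.3 N per mm, 11 mm travel. 15 to 21 N on the work (17 to 19 N pushing at the thumb rest) is firm; letting go gives back up to a tooth, some 9 N; under 6 N held is loose, over 24 N dents the wood.
- block: Plain pine block 56 (x) by 34 (y) by 60 (z) mm, 0.1 kg, standing; origin under its centre. The turned knob sticks out of its -y face 30 mm up. Grip it across its 56 mm x sides. Its +y face is the plain back.
- knob (a joint): How far the knob's tenon has been pushed from its started depth into the block along +y: 0 stands 10 mm proud, 0.010 is home with the shoulder on the wood. It is a tight fit: 9 N moves it and it stays where it is left.
- knob_face (a point): Middle of the outer face of the turned wooden knob (26 mm across, 18 mm long); axes as the block's.
- paint_tin: Small paint tin, 75 mm across, 76 high, bystander; origin under its centre.
- screw_jar: Glass jar with a brown lid, 66 mm across, 98 high, bystander; origin under its centre.
- mallet: Wooden mallet lying down, 276x124x72 mm, bystander; origin under its centre.
- try_square: Try square lying down, 130x178x25 mm, bystander; origin under its centre.
There are look-alikes about, which are no part of the job. Leave any blue or green look-alike of the block alone.

How it is judged:
On the way, in this order (a step that is already met when the one before it is completed fails the run):
1. the block stands upright between the open jaws, knob still proud and facing the pad, and is let go (x of block in the frame of clamp between 0.083 and 0.107 m and y of block in the frame of clamp between -0.006 and 0.031 m and z of block in the frame of clamp below 0.018 m and angle between block's own z axis and vertical below 0.1 rad and y of knob_face in the frame of clamp below -0.008 m and value of joint knob below 0.006 m and value of joint jaw below 0.06 rad and contact force between the fingers and block below 0.2 N), for 0.2 s.
2. the knob is home and the ratchet alone keeps the pad pressed on it for two seconds, with the hand off (value of joint knob above 0.0085 m and contact force between pad and block above 6 N and contact force between the fingers and anything else below 0.3 N), for 2 s.
At the end, for the whole second after the job is handed in: The knob is home (within 1.5 mm), the jaws are fully open (jaw below 0.05 rad) with the pad off the work, and the block stands upright and still on the clamp's board, within 17 mm of the jaws' line and between pad and anvil (value of joint jaw below 0.05 rad and value of joint knob above 0.0085 m and contact force between pad and block below 0.3 N and x of block in the frame of clamp between 0.078 and 0.112 m and y of block in the frame of clamp between -0.006 and 0.031 m and z of block in the frame of clamp below 0.018 m and angle between block's own z axis and vertical below 0.1 rad and linear speed of block below 0.01 m/s); the robot touches nothing.
It fails at once if the pad presses on the work with more than 24 N (contact force between pad and block above 24 N).
It fails at once if the paint tin, screw jar, mallet or try square is shifted more than 2 cm (distance of any of paint_tin, screw_jar, mallet, try_square from where it was at the start of the episode above 0.02 m).
It also fails if it takes over 72 s, if anything falls off the work surface, if the arm or the gripper's body presses on something with over 40 N, if the wrist force passes 120 N, or if a joint passes its speed limit or range.

## Working session

There is one attempt and no reset: what is moved stays moved. The work goes in short steps, Python scripts to look and compute and a tool call to move; the robot and the scene stay as the last step left them, time stands still between calls to the robot, and variables do not carry over. Pictures are saved under pics/ and viewed, at most 10 in all, crops included, and the job is handed in when it is done.

Besides the shell and the picture viewer there is one more tool, called after "Request:" as name(argument=value, ...), one argument or row to a line, values as JSON. arm_command: Moves the arm, as the interface text tells. Its arguments: {"type":"object","properties":{"deltas":{"type":"array"},"gripper":{"type":"number"},"squeeze":{"type":"number"}},"required":["deltas"]}

```bash
mkdir -p pics
cat > h.py <<'E'
import numpy as np, cv2
from plant import monitor, eyes, ticket
def snap(n,f):
    im=eyes.read_camera(n); cv2.imwrite('pics/'+f,im); return im
def ray(m,u,v):
    R,_=cv2.Rodrigues(np.array(m['rvec'],float)); t=np.array(m['tvec'],float).ravel()
    c=-R.T@t; d=R.T@np.array([(u-m['cx'])/m['fx'],(v-m['cy'])/m['fy'],1]); return c,d
def at(m,u,v,z):
    c,d=ray(m,u,v); return c+d*(z-c[2])/d[2]
def proj(m,P):
    R,_=cv2.Rodrigues(np.array(m['rvec'],float)); p=R@np.array(P,float)+np.array(m['tvec'],float).ravel()
    return p[0]/p[2]*m['fx']+m['cx'], p[1]/p[2]*m['fy']+m['cy']
E
python3 - <<'E'
from h import *
import json
a=snap('scene','scene0.png'); b=snap('side','side0.png')
for n in('scene','side'):
    m=eyes.camera_model(n); json.dump({k:np.array(v).tolist() for k,v in m.items()},open(n+'.json','w')); print(n,m, ray(m,280,210))
s=monitor.read_state(); print(s)
E
```

```text
scene {'fx': 525.4885541051922, 'fy': 525.4885541051922, 'cx': 274.6914414515622, 'cy': 210.00073069154263, 'rvec': array([ 2.04008097, -0.92945533,  0.49646946]), 'tvec': array([-0.35096666,  0.31340676,  0.9128388 ])} (array([-0.20338353, -0.61822619,  0.7944228 ]), array([ 0.62900151,  0.51155597, -0.58546532]))
side {'fx': 385.6937733482691, 'fy': 385.6937733482691, 'cx': 276.092575364546, 'cy': 210.28562806702678, 'rvec': array([ 1.87550901, -0.59439663,  0.38752603]), 'tvec': array([-0.45202594,  0.19366438,  0.86340088])} (array([-0.03995971, -0.86221563,  0.49222135]), array([ 0.53420715,  0.76146744, -0.36727814]))
{'t': 0.1, 'q': array([ 1.04654217e+00,  1.31099379e-01,  1.48917544e+00, -2.66324937e-05,
        1.52303377e+00, -8.54305885e-02]), 'dq': array([-8.14528852e-04, -4.29916964e-03, -1.90283466e-03, -9.97342920e-05,
        6.90069209e-04, -6.35197849e-04]), 'joint_torque': array([ 1.53116438e-03, -5.61336422e+01, -4.93098092e+01,  7.69691099e-02,
        2.90594070e-02, -2.42563038e-05]), 'tool_pos': array([0.25466327, 0.54268673, 0.21768138]), 'orientation': array([-6.83676281e-01, -3.06579649e+00,  2.58326237e-03]), 'force': array([-0.42280129, -0.99902466,  0.70977715]), 'wrist_torque': array([-0.00452207,  0.02277715, -0.04706587]), 'gripper_force': 0.0, 'opening': 0.09294025112344872}
```

View pics/scene0.png

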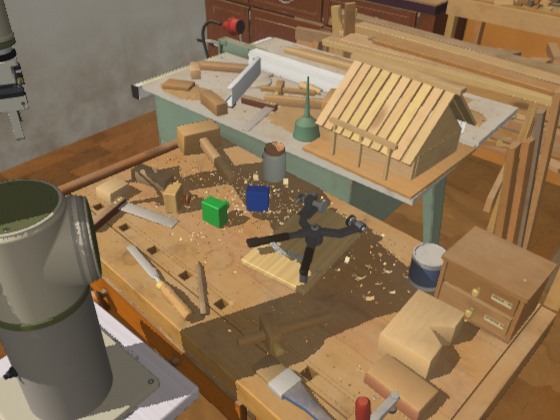

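View pics/side0.png

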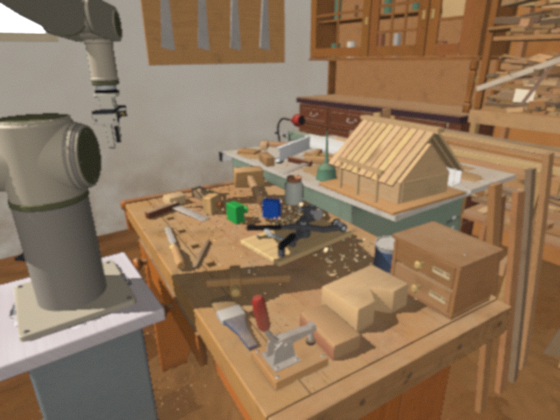

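The scene view shows the clamp on its board around (310,240), a green block at (215,212), a blue one at (258,197), and a natural wood candidate at (174,197). I'll enlarge that region next.

Run:
```python
import cv2,numpy as np
a=cv2.imread('pics/scene0.png')
c=a[165:285,130:290]; d=a[180:285,235:375]
cv2.imwrite('pics/c1.png',cv2.resize(c,None,fx=5,fy=5,interpolation=cv2.INTER_CUBIC))
cv2.imwrite('pics/c2.png',cv2.resize(d,None,fx=5.7,fy=5.7,interpolation=cv2.INTER_CUBIC))
```

```text
(no output)
```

View pics/c1.png

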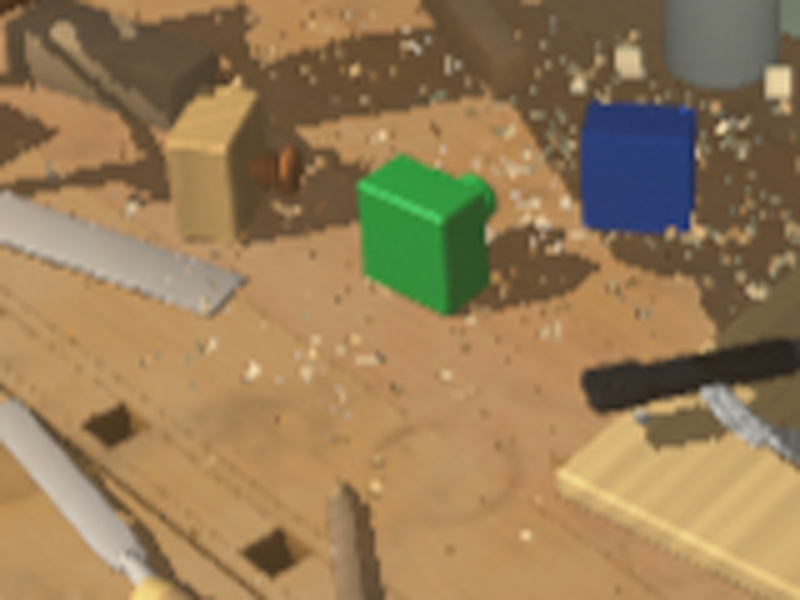

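View pics/c2.png

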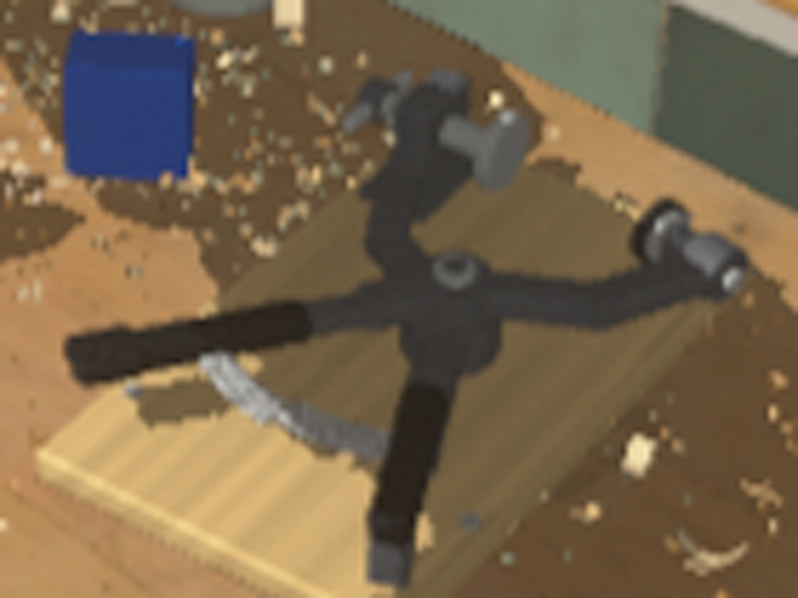

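Crop 1 shows the pine block at crop (215,165), with its knob pointing right at (285,168). Crop 2 shows the pivot at (455,268), the moving handle's end at (103,360), the anvil at (500,150), the pad at (655,235) and the board's left corner at (38,455).

Run:
```python
from h import *
from scipy.optimize import least_squares
m=eyes.camera_model('scene')
A=lambda u,v,z:at(m,130+u/5,165+v/5,z)
B=lambda u,v,z:at(m,235+u/5.7,180+v/5.7,z)
# block fit: corners local (front = +x or -x end?) ; knob face right = -y
px={'tfl':(167,148),'tfr':(230,152),'tbr':(258,93),'bfl':(182,240),'bfr':(236,240)}
for k,(u,v) in px.items(): print(k,A(u,v,.06 if k[0]=='t' else 0).round(4))
loc={}
for s in(1,):
  # front end is x=-28 if knob(-y) is right of it
  L={'tfl':(-28,17,60),'tfr':(-28,-17,60),'tbr':(28,-17,60),'bfl':(-28,17,0),'bfr':(-28,-17,0)}
  def f(p):
    c,sn=np.cos(p[2]),np.sin(p[2]);r=[]
    for k,(u,v) in px.items():
      x,y,z=np.array(L[k])/1000; q=proj(m,(p[0]+c*x-sn*y,p[1]+sn*x+c*y,z)); r+=[q[0]-130-u/5,q[1]-165-v/5]
    return r
  g=A(215,150,.06)
  best=min((least_squares(f,[g[0],g[1],t]) for t in np.arange(-3,3,.7)),key=lambda r:r.cost)
  print('block',best.x,np.round(best.fun,1))
p=best.x;c,sn=np.cos(p[2]),np.sin(p[2])
q=proj(m,(p[0]+sn*.045,p[1]-c*.045,.03));print('knob face pred crop',(q[0]-130)*5,(q[1]-165)*5)
piv=B(455,268,.056);th=B(103,358,.052);fx=B(393,565,.052)
print('piv',piv,'th',th,np.linalg.norm((th-piv)[:2]),'fixed end',fx,np.linalg.norm((fx-piv)[:2]))
yaw=np.arctan2(*(th-piv)[1::-1])-np.pi+.63;print('yaw',yaw)
print('fixed bearing in clamp',np.arctan2(*(fx-piv)[1::-1])-yaw)
for n,u,v,z in(('bL',38,455,.015),('anv',503,150,.045),('pad',650,235,.045),('bR',730,310,.015),('bTop',560,165,.015),('bLow',340,598,.015)):
  w=B(u,v,z); d=w-piv; print(n,w.round(4),'clamp',np.cos(yaw)*d[0]+np.sin(yaw)*d[1],-np.sin(yaw)*d[0]+np.cos(yaw)*d[1])
```

```text
tfl [0.443  0.2802 0.06  ]
tfr [0.4614 0.2544 0.06  ]
tbr [0.5061 0.2846 0.06  ]
bfl [0.447  0.2832 0.    ]
bfr [0.4653 0.2628 0.    ]
block [0.47667017 0.28549945 0.60012357] [-0.6 -0.7  0.2 -0.5  0.3 -0.9 -1.1  0.4  1.2  1.5]
knob face pred crop 304.72663177018717 171.71859788476326
piv [ 0.59226076 -0.0758045   0.056     ] th [ 0.45924472 -0.00496938  0.052     ] 0.15070129662689435 fixed end [ 0.44226804 -0.16125489  0.052     ] 0.1726255725268865
yaw 0.14066780977662108
fixed bearing in clamp -2.7644207205569584
bL [0.4312 0.0043 0.015 ] clamp -0.14823177061816228 0.10187700169799929
anv [ 0.6848 -0.0329  0.045 ] clamp 0.09766144223773829 0.02948780742446441
pad [ 0.6764 -0.1149  0.045 ] clamp 0.07777785574101662 -0.0505130897946402
bR [ 0.6904 -0.1493  0.015 ] clamp 0.0868356964095911 -0.08653058282552052
bTop [ 0.7281 -0.0354  0.015 ] clamp 0.14013378751670108 0.020982446778601383
bLow [ 0.4474 -0.1346  0.015 ] clamp -0.1516961765242142 -0.03792716360722864
```

The block is at (0.477, 0.285) with yaw 0.60. The clamp pivot is at (0.592, -0.076) with yaw about 0.14. I'm moving above the block now.

Request:
arm_command(
  deltas=[
    [[1.85,-2.14,0,0,0,-2.54],[1.85,-2.14,0,0,0,-2.54],[1.85,-2.14,0,0,0,-2.54],[1.85,-2.14,0,0,0,-2.54],[1.85,-2.14,0,0,0,-2.54],[1.85,-2.14,0,0,0,-2.54],[1.85,-2.14,0,0,0,-2.54],[1.85,-2.14,0,0,0,-2.54],[1.85,-2.14,0,0,0,-2.54],[1.85,-2.14,0,0,0,-2.54],[1.85,-2.14,0,0,0,-2.54],[1.85,-2.14,0,0,0,-2.54]],
  ],
  gripper=0.8,
)

```text
t: 1.1
tool_pos: [0.4774, 0.2851, 0.2182]
orientation: [-1.469, -2.777, 0.001]
force: [0.1, 0.2, 0.3]
opening: 0.0839
gripper_force: 0.0
```

Run:
```python
from h import *
import json
m=eyes.camera_model('wrist'); im=eyes.read_camera('wrist'); cv2.imwrite('pics/w1.png',im)
json.dump({k:np.array(v).tolist() for k,v in m.items()},open('w1.json','w')); s=monitor.read_state(); print(s['t'],s['tool_pos'],s['orientation'],s['force'],s['opening'])
for p in((.4767,.2855,.06),(.4767+.025,.2855-.037,.03)): print(proj(m,p))
```

```text
1.15 [0.48032653 0.2813697  0.2181213 ] [ 1.47579998  2.77089086 -0.00288448] [ 1.18717543 -2.78856375  0.09449109] 0.08384543203094112
(np.float64(282.9752864231576), np.float64(187.58942908376346))
(np.float64(282.88832394147835), np.float64(223.37515621575756))
```

View pics/w1.png

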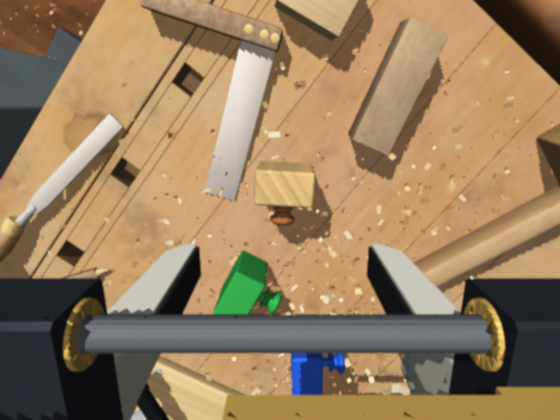

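The wrist view confirms the block top centre at (284,185), where I predicted (283,188). The edges are level, so the yaw is right. The try square's blade tip, around (210..238,198), is close to the left finger's spot, so I'm checking clearance.

Run:
```python
from h import *
import json
m=json.load(open('w1.json')); s=monitor.read_state(); print(s['tool_pos'],s['orientation'],s['force'])
R=cv2.Rodrigues(s['orientation'])[0]; print('tool y yaw',np.arctan2(R[1,1],R[0,1]))
C=np.mean([at(m,u,v,.06) for u,v in((255,163),(314,164),(314,208),(254,206))],0); print('ctr',C)
e=at(m,314,208,.06)-at(m,254,206,.06);e2=at(m,314,164,.06)-at(m,255,163,.06);print(np.arctan2(e[1],e[0]),np.arctan2(e2[1],e2[0]),np.linalg.norm(e),np.linalg.norm(at(m,314,208,.06)-at(m,314,164,.06)))
y=.6
for u,v in((207,192),(236,199),(243,160),(353,133),(385,157)):
  for z in(.005,.015,.025):
    d=at(m,u,v,z)-C; print((u,v),z,(1000*np.array([np.cos(y)*d[0]+np.sin(y)*d[1],-np.sin(y)*d[0]+np.cos(y)*d[1]])).round(1))
```

```text
[0.48032653 0.2813697  0.2181213 ] [ 1.47579998  2.77089086 -0.00288448] [ 1.18717543 -2.78856375  0.09449109]
tool y yaw 0.5920098451684269
ctr [0.47663295 0.28770753 0.06      ]
0.5628580778895588 0.5804519524114713 0.056187101525337325 0.04143793190867756
(207, 192) 0.005 [-83.5 -18.9]
(207, 192) 0.015 [-81.3 -16.5]
(207, 192) 0.025 [-79.1 -14.1]
(236, 199) 0.005 [-52.4 -26.8]
(236, 199) 0.015 [-51.1 -24.2]
(236, 199) 0.025 [-49.7 -21.6]
(243, 160) 0.005 [-43.4  15.7]
(243, 160) 0.015 [-42.3  17.2]
(243, 160) 0.025 [-41.2  18.6]
(353, 133) 0.005 [71.4 43.5]
(353, 133) 0.015 [69.5 44.2]
(353, 133) 0.025 [67.6 44.9]
(385, 157) 0.005 [106.3  18.5]
(385, 157) 0.015 [103.5  19.9]
(385, 157) 0.025 [100.7  21.3]
```

Run:
```python
from h import *
import json
m=json.load(open('w1.json')); print('cam',ray(m,0,0)[0])
im=cv2.imread('pics/w1.png')
for v in range(156,216,2): print(v,im[v,268:300:16].tolist(),end=';')
c,s=np.cos(.6),np.sin(.6)
print()
for z in(0,.06):
  print(z,[tuple(np.round(proj(m,(.4767+c*x-s*y,.2855+s*x+c*y,z)))) for x,y in((-.028,.017),(.028,.017),(.028,-.017),(-.028,-.017))])
cv2.imwrite('pics/w1c.png',cv2.resize(im[140:240,210:340],None,fx=6,fy=6,interpolation=cv2.INTER_CUBIC))
```

```text
cam [0.43623148 0.34577345 0.38398482]
156 [[122, 167, 207], [113, 159, 202]];158 [[120, 164, 204], [108, 151, 192]];160 [[113, 158, 197], [105, 148, 184]];162 [[93, 140, 173], [95, 138, 171]];164 [[93, 142, 173], [90, 136, 168]];166 [[94, 142, 175], [91, 138, 171]];168 [[98, 148, 181], [93, 140, 171]];170 [[126, 188, 225], [104, 156, 190]];172 [[145, 211, 239], [140, 204, 236]];174 [[127, 189, 226], [132, 195, 230]];176 [[122, 181, 219], [121, 180, 216]];178 [[123, 183, 220], [116, 174, 210]];180 [[122, 181, 218], [118, 176, 211]];182 [[123, 181, 218], [121, 180, 216]];184 [[122, 182, 218], [125, 186, 222]];186 [[123, 184, 220], [126, 187, 224]];188 [[126, 186, 223], [127, 188, 224]];190 [[127, 189, 225], [128, 189, 226]];192 [[129, 191, 227], [134, 196, 230]];194 [[130, 192, 228], [137, 200, 233]];196 [[126, 187, 224], [134, 198, 232]];198 [[121, 179, 215], [129, 191, 227]];200 [[115, 172, 207], [119, 179, 216]];202 [[113, 169, 204], [119, 178, 214]];204 [[86, 130, 160], [109, 163, 199]];206 [[61, 87, 110], [53, 84, 111]];208 [[68, 95, 124], [27, 44, 73]];210 [[101, 138, 176], [31, 52, 82]];212 [[117, 160, 200], [29, 45, 74]];214 [[126, 173, 212], [34, 54, 87]];
0 [(np.float64(257.0), np.float64(160.0)), (np.float64(309.0), np.float64(160.0)), (np.float64(309.0), np.float64(191.0)), (np.float64(258.0), np.float64(191.0))]
0.06 [(np.float64(252.0), np.float64(169.0)), (np.float64(314.0), np.float64(169.0)), (np.float64(313.0), np.float64(205.0)), (np.float64(253.0), np.float64(205.0))]
```

View pics/w1c.png

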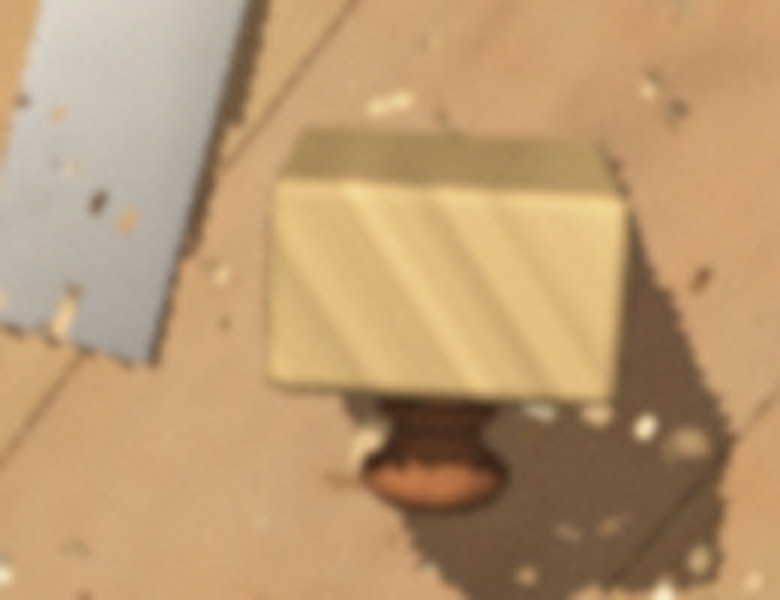

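Run:
```python
from h import *
import json
m=json.load(open('w1.json'))
P=[at(m,u,v,.06)[:2] for u,v in((255.8,170),(314.2,172.8),(312,207),(255.3,203.7))]
print('ctr',np.mean(P,0)); f=lambda d:(np.arctan2(d[1],d[0]),np.linalg.norm(d))
print(f(P[1]-P[0]),f(P[2]-P[3]),f(P[0]-P[3]),f(P[1]-P[2]))
s=monitor.read_state(); print(s['t'],s['tool_pos'],s['orientation'])
```

```text
ctr [0.478284   0.28542629]
(np.float64(0.5490540732194128), np.float64(0.05324868880893053)) (np.float64(0.5371614305420453), np.float64(0.053093309442994646)) (np.float64(2.1328885890215985), np.float64(0.03178649380401473)) (np.float64(2.127725945177262), np.float64(0.032416202242983194))
1.15 [0.48032653 0.2813697  0.2181213 ] [ 1.47579998  2.77089086 -0.00288448]
```

Request:
arm_command(
  deltas=[
    [[0,0,-2,0,0,-1],[0,0,-2,0,0,-1],[0,0,-2,0,0,-0.9],[0,0,-2,0,0,0],[0,0,-2,0,0,0],[0,0,-1,0,0,0],[0,0,0,0,0,0],[0,0,0,0,0,0],[0,0,0,0,0,0]],
  ],
  gripper=0.5,
  squeeze=25,
)

```text
t: 1.9
tool_pos: [0.4776, 0.2868, 0.11]
orientation: [1.535, 2.74, 0.002]
force: [0.4, -0.6, 0.0]
opening: 0.0697
gripper_force: 0.0
```

Request:
arm_command(
  deltas=[
    [[0.05,-0.1,-1.5,0,0,0],[0,0,-1.5,0,0,0],[0,0,-1.5,0,0,0],[0,0,-1.5,0,0,0],[0,0,-1.3,0,0,0],[0,0,-1,0,0,0],[0,0,0,0,0,0],[0,0,0,0,0,0]],
  ],
)

```text
t: 2.57
tool_pos: [0.4774, 0.2854, 0.0257]
orientation: [-1.535, -2.741, 0.001]
force: [0.2, 0.7, 0.7]
opening: 0.0698
gripper_force: 0.0
```

Request:
arm_command(
  deltas=[
    [[0,0,0,0,0,0],[0,0,0,0,0,0],[0,0,0,0,0,0],[0,0,0,0,0,0],[0,0,0,0,0,0],[0,0,0,0,0,0]],
  ],
  gripper=-1,
  squeeze=25,
)

```text
t: 3.07
tool_pos: [0.4782, 0.2858, 0.0268]
orientation: [1.535, 2.74, 0.002]
force: [-0.4, 1.0, 6.2]
opening: 0.056
gripper_force: 25.0
```

Request:
arm_command(
  deltas=[
    [[0,0,1,0,0,0],[0,0,2,0,0,0],[0,0,3,0,0,0],[0,0,3,0,0,0],[0,0,3,0,0,0],[0,0,3,0,0,0],[0,0,2,0,0,0]],
  ],
)

```text
t: 3.65
tool_pos: [0.478, 0.2857, 0.1996]
orientation: [1.535, 2.739, 0.004]
force: [1.0, 0.4, -0.5]
opening: 0.0558
gripper_force: 25.0
```

Request:
arm_command(
  deltas=[
    [[1.7,-2.85,0,0,0,-1.96],[1.7,-2.85,0,0,0,-1.96],[1.7,-2.85,0,0,0,-1.96],[1.7,-2.85,0,0,0,-1.96],[1.7,-2.85,0,0,0,-1.96],[1.7,-2.85,0,0,0,-1.96],[1.7,-2.85,0,0,0,-1.96],[1.7,-2.85,0,0,0,-1.96],[1.7,-2.85,0,0,0,-1.96],[1.7,-2.85,0,0,0,-1.96],[1.7,-2.85,0,0,0,-1.96],[2.1,-3.15,0,0,0,-1.96]],
  ],
)

```text
t: 4.65
tool_pos: [0.6854, -0.0606, 0.1959]
orientation: [-2.063, -2.368, 0.0]
force: [0.0, 0.1, -0.9]
opening: 0.0559
gripper_force: 25.0
```

Request:
arm_command(
  deltas=[
    [[0,0,0,0,0,0],[0,0,0,0,0,0],[0,0,0,0,0,0],[0,0,0,0,0,0],[0,0,0,0,0,0]],
  ],
)

```text
t: 5.07
tool_pos: [0.6851, -0.0584, 0.1962]
orientation: [2.06, 2.372, 0.0]
force: [0.7, -0.7, -0.9]
opening: 0.0559
gripper_force: 25.0
```

Run:
```python
from h import *
import json
m=eyes.camera_model('wrist'); im=eyes.read_camera('wrist'); cv2.imwrite('pics/w2.png',cv2.resize(im,(800,600),interpolation=cv2.INTER_CUBIC))
json.dump({k:np.array(v).tolist() for k,v in m.items()},open('w2.json','w')); s=monitor.read_state(); print(s['t'],s['tool_pos'],s['orientation'],s['force'],s['opening'],s['gripper_force'])
k=800/560
def W(x,y,z,a=.1407,p=(.5923,-.0758)):
    c,sn=np.cos(a),np.sin(a); return (p[0]+c*x-sn*y,p[1]+sn*x+c*y,z)
for n,q in(('piv',(0,0,.056)),('thumb',(-.145*np.cos(.63),.145*np.sin(.63),.052)),('anvil',(.095,.035,.045)),('nest',(.095,.0035,.015))): print(n,np.array(proj(m,W(*q)))*k)
```

```text
5.1167 [ 0.68513945 -0.05840856  0.19619719] [2.05981474e+00 2.37166236e+00 4.60332732e-04] [-0.3179817   0.71891399 -1.24921189] 0.0554206918084595 24.987055957317352
piv [249.96564106 282.94054884]
thumb [ 36.65970369 137.79779135]
anvil [404.60894787 223.3950602 ]
nest [404.6213251  263.24082459]
```

View pics/w2.png

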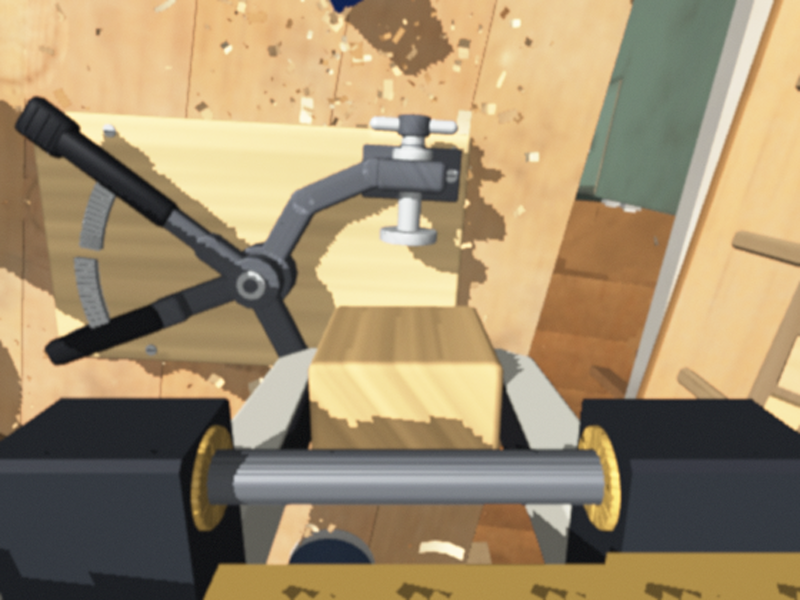

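The wrist view shows the pivot at (252,285), the thumb end at (45,125), the anvil disc at (408,236) with its face at row 243, and the block held square.

Run:
```python
from h import *
import json
m=json.load(open('w2.json'));k=560/800
B=lambda u,v,z:at(m,u*k,v*k,z)[:2]
piv=B(252,285,.056);th=B(45,125,.052);fx=B(62,352,.052);av=B(408,240,.045)
an=lambda d:np.arctan2(d[1],d[0])
print('piv',piv,'th',th,np.linalg.norm(th-piv),'yaw',an(th-piv)-np.pi+.63)
av=B(408,140,.05); print('anvil axis yaw',an(B(408,235,.045)-B(406,150,.045))+np.pi/2, an(B(408,242,.045)-B(412,190,.045))+np.pi/2)
e=B(365,127,.015)-B(90,114,.015);print('board top edge yaw',an(e))
e=B(455,305,.015)-B(467,115,.015);print('board right edge',an(e)+np.pi/2)
print('board corner TL',B(35,111,.015),'TR',B(470,112,.015),'BR',B(455,305,.015))
e=B(70,352,.015)-B(35,120,.015);print('left edge',an(e)+np.pi/2)
for yaw in(.09,.115,.14):
  c,s=np.cos(yaw),np.sin(yaw)
  for n,w in(('anv',B(408,243,.045)),('th',th)):
    d=w-piv;print(yaw,n,c*d[0]+s*d[1],-s*d[0]+c*d[1])
R=cv2.Rodrigues(monitor.read_state()['orientation'])[0];print('tool y yaw',an(R[:2,1]))
```

```text
piv [ 0.59361571 -0.07693379] th [4.69399950e-01 1.54277515e-04] 0.14619207917083607 yaw 0.07457236569528292
anvil axis yaw 0.1651505739775314 0.06567731877284566
board top edge yaw 0.09523530236145818
board right edge 0.10585875950495693
board corner TL [0.43890991 0.00616905] TR [0.71342794 0.04432053] BR [ 0.72524151 -0.0838203 ]
left edge 0.10576104673309183
0.09 anv 0.09461562438683578 0.02893030302183222
0.09 th -0.1167844607424198 0.0879403988016555
0.115 anv 0.09530924078271999 0.02655611855048345
0.115 th -0.11454968653344427 0.0908322262601862
0.14 anv 0.09594329200556471 0.024165337369479623
0.14 th -0.11224332249913858 0.09366728653402089
tool y yaw 0.14051043982378034
```

Run:
```python
from h import *
import json
m=json.load(open('w2.json'));k=.7
s=monitor.read_state();R=cv2.Rodrigues(s['orientation'])[0]
for u,v in((310,363),(500,362)): print(R.T@(at(m,u*k,v*k,.2294)-s['tool_pos']))
for u,v in((340,308),(475,307)): print('low',R.T@(at(m,u*k,v*k,.1694)-s['tool_pos']))
```

```text
[ 0.01688188 -0.02576007 -0.03321464]
[ 0.01713765  0.02708247 -0.03319201]
low [ 0.01445891 -0.02476483  0.02678591]
low [0.01483203 0.02813437 0.02680855]
```

Request:
arm_command(
  deltas=[
    [[0.25,-0.46,0,0,0,-2.6],[0,0,-1.5,0,0,0],[0,0,-2,0,0,0],[0,0,-2,0,0,0],[0,0,-2,0,0,0],[0,0,-1.5,0,0,0],[0,0,0,0,0,0],[0,0,0,0,0,0],[0,0,0,0,0,0]],
  ],
)

```text
t: 5.87
tool_pos: [0.6886, -0.064, 0.1072]
orientation: [2.114, 2.322, 0.002]
force: [0.1, -0.3, -0.8]
opening: 0.0557
gripper_force: 25.0
```

Request:
arm_command(
  deltas=[
    [[-0.1,0.1,-1.2,0,0,0],[0,0,-1.2,0,0,0],[0,0,-1.2,0,0,0],[0,0,-1.2,0,0,0],[0,0,-0.7,0,0,0],[0,0,-0.4,0,0,0],[0,0,-0.3,0,0,0],[0,0,-0.2,0,0,0],[0,0,0,0,0,0],[0,0,0,0,0,0],[0,0,0,0,0,0]],
  ],
)

```text
t: 6.78
tool_pos: [0.6874, -0.0633, 0.0422]
orientation: [2.115, 2.322, 0.001]
force: [-0.1, -0.8, -1.1]
opening: 0.0557
gripper_force: 25.0
```

Request:
arm_command(
  deltas=[
    [[0,0,-0.05,0,0,0],[0,0,-0.05,0,0,0],[0,0,0,0,0,0],[0,0,0,0,0,0],[0,0,0,0,0,0]],
  ],
)

```text
t: 7.2
tool_pos: [0.6874, -0.0633, 0.0418]
orientation: [2.114, 2.322, 0.001]
force: [-2.7, -0.1, 5.6]
opening: 0.0564
gripper_force: 25.0
```

Request:
arm_command(
  deltas=[
    [[0,0,-0.05,0,0,0],[0,0,-0.03,0,0,0],[0,0,0,0,0,0],[0,0,0,0,0,0],[0,0,0,0,0,0]],
  ],
)

```text
t: 7.62
tool_pos: [0.6874, -0.0633, 0.0418]
orientation: [2.114, 2.322, 0.001]
force: [-5.4, 1.2, 10.4]
opening: 0.056
gripper_force: 25.0
```

Request:
arm_command(
  deltas=[
    [[0,0,0.1,0,0,0],[0,0,0,0,0,0],[0,0,0,0,0,0],[0,0,0,0,0,0],[0,0,0,0,0,0]],
  ],
  gripper=0.36,
)

```text
t: 8.03
tool_pos: [0.6867, -0.0632, 0.0405]
orientation: [-2.115, -2.323, 0.0]
force: [0.3, 0.1, 0.5]
opening: 0.0635
gripper_force: 0.0
```

Request:
arm_command(
  deltas=[
    [[0,0,0,0,0,0],[0,0,0.5,0,0,0],[0,0,1,0,0,0],[0,0,1,0,0,0],[0,0,2,0,0,0],[0,0,2,0,0,0],[0,0,2,0,0,0],[0,0,2,0,0,0],[0,0,2,0,0,0],[0,0,2,0,0,0]],
  ],
)

```text
t: 8.87
tool_pos: [0.6873, -0.0633, 0.1887]
orientation: [2.114, 2.322, 0.002]
force: [-0.1, -0.8, 0.1]
opening: 0.0631
gripper_force: 0.0
```

Request:
arm_command(
  deltas=[
    [[0,-3,0,0,0,0],[0,-3,0,0,0,0],[0,0,0,0,0,0],[0,0,0,0,0,0],[0,0,0,0,0,0]],
  ],
)

```text
t: 9.28
tool_pos: [0.6871, -0.1231, 0.1868]
orientation: [2.116, 2.322, 0.001]
force: [-0.6, -0.5, 0.0]
opening: 0.0636
gripper_force: 0.0
```

Run:
```python
from h import *
import json
m=eyes.camera_model('wrist'); im=eyes.read_camera('wrist'); cv2.imwrite('pics/w3.png',cv2.resize(im,(800,600),interpolation=cv2.INTER_CUBIC))
json.dump({k:np.array(v).tolist() for k,v in m.items()},open('w3.json','w')); s=monitor.read_state(); print(s['t'],s['tool_pos'],s['orientation'],s['force'],s['opening'],s['gripper_force'])
```

```text
9.3333 [ 0.68702816 -0.1225442   0.18647998] [2.11473544e+00 2.32292870e+00 1.02107408e-03] [-0.03970089  0.02576806  0.47064339] 0.06346447942514404 0.0
```

View pics/w3.png

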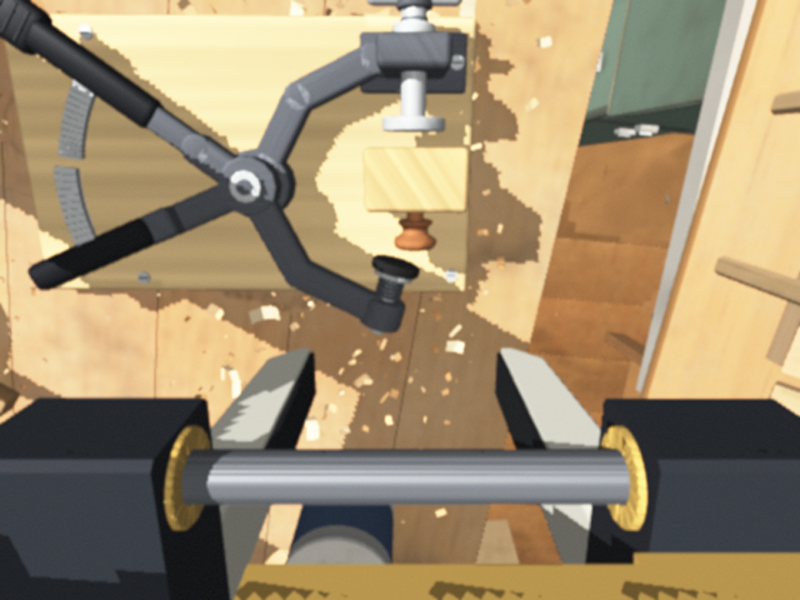

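The wrist view shows the block square between the anvil (face row 130) and the pad (400,268), with the knob toward the pad and free gaps on both sides. Next I'm moving to the outer side of the moving handle's end.

Request:
arm_command(
  deltas=[
    [[-1.98,1.53,0,0,0,-3.7],[-1.98,1.53,0,0,0,-3.7],[-1.98,1.53,0,0,0,-3.7],[-1.98,1.53,0,0,0,-3.7],[-1.98,1.53,0,0,0,-3.7],[-1.98,1.53,0,0,0,-3.7],[-1.98,1.53,0,0,0,-3.7],[-1.98,1.53,0,0,0,-3.7],[-1.98,1.53,0,0,0,-3.7],[-1.98,1.53,0,0,0,-3.7],[0,0,0,0,0,0],[0,0,0,0,0,0]],
  ],
  gripper=-1,
)

```text
t: 10.33
tool_pos: [0.4884, 0.0312, 0.1863]
orientation: [2.74, 1.536, 0.002]
force: [0.1, -0.4, 0.5]
opening: 0.0004
gripper_force: 0.0
```

Request:
arm_command(
  deltas=[
    [[0,0,-1.5,0,0,0],[0,0,-2,0,0,0],[0,0,-2,0,0,0],[0,0,-2,0,0,0],[0,0,-2,0,0,0],[0,0,-2,0,0,0],[0,0,-1.5,0,0,0],[0,0,-1,0,0,0],[0,0,-1,0,0,0],[0,0,0,0,0,0],[0,0,0,0,0,0],[0,0,0,0,0,0]],
  ],
)

```text
t: 11.33
tool_pos: [0.4898, 0.0297, 0.0368]
orientation: [2.742, 1.532, 0.002]
force: [0.2, -1.4, 0.3]
opening: 0.0006
gripper_force: 0.0
```

Run:
```python
import numpy as np
p=np.array([.4825,.0178]);c=np.array([.5935,-.077])
r=p-c;a0=np.arctan2(r[1],r[0]);R=np.hypot(*r);print(R)
f=lambda t:c+R*np.array([np.cos(a0+t),np.sin(a0+t)])
for t in np.arange(0,.5,.02): print(round(t,2),f(t).round(4),((f(t+.02)-f(t))*100).round(3))
```

```text
0.14597273718061193
0.0 [0.4825 0.0178] [-0.187 -0.224]
0.02 [0.4806 0.0156] [-0.183 -0.228]
0.04 [0.4788 0.0133] [-0.178 -0.231]
0.06 [0.477 0.011] [-0.174 -0.235]
0.08 [0.4753 0.0086] [-0.169 -0.238]
0.1 [0.4736 0.0062] [-0.164 -0.241]
0.12 [0.4719 0.0038] [-0.159 -0.245]
0.14 [0.4704 0.0014] [-0.154 -0.248]
0.16 [ 0.4688 -0.0011] [-0.149 -0.251]
0.18 [ 0.4673 -0.0036] [-0.144 -0.254]
0.2 [ 0.4659 -0.0061] [-0.139 -0.257]
0.22 [ 0.4645 -0.0087] [-0.134 -0.259]
0.24 [ 0.4631 -0.0113] [-0.129 -0.262]
0.26 [ 0.4619 -0.0139] [-0.124 -0.265]
0.28 [ 0.4606 -0.0166] [-0.118 -0.267]
0.3 [ 0.4594 -0.0192] [-0.113 -0.269]
0.32 [ 0.4583 -0.0219] [-0.107 -0.271]
0.34 [ 0.4572 -0.0246] [-0.102 -0.274]
0.36 [ 0.4562 -0.0274] [-0.096 -0.276]
0.38 [ 0.4553 -0.0301] [-0.091 -0.277]
0.4 [ 0.4543 -0.0329] [-0.085 -0.279]
0.42 [ 0.4535 -0.0357] [-0.08  -0.281]
0.44 [ 0.4527 -0.0385] [-0.074 -0.282]
0.46 [ 0.452  -0.0413] [-0.068 -0.284]
0.48 [ 0.4513 -0.0442] [-0.063 -0.285]
```

Request:
arm_command(
  deltas=[
    [[-0.25,-0.4,0,0,0,0],[-0.25,-0.4,0,0,0,0],[-0.23,-0.4,0,0,0,0],[0,0,0,0,0,0],[0,0,0,0,0,0],[0,0,0,0,0,0]],
  ],
)

```text
t: 11.83
tool_pos: [0.4817, 0.0176, 0.036]
orientation: [2.743, 1.531, 0.001]
force: [1.2, 0.3, -0.8]
opening: 0.0006
gripper_force: 0.0
```

Request:
arm_command(
  deltas=[
    [[-0.19,-0.22,0,0,0,1.15],[-0.18,-0.23,0,0,0,1.15],[-0.18,-0.23,0,0,0,1.15],[0,0,0,0,0,0],[0,0,0,0,0,0],[0,0,0,0,0,0]],
  ],
)

```text
t: 12.33
tool_pos: [0.4764, 0.0111, 0.036]
orientation: [2.696, 1.613, 0.001]
force: [0.6, 0.1, 0.6]
opening: 0.0
gripper_force: 0.8
```

Request:
arm_command(
  deltas=[
    [[-0.17,-0.23,0,0,0,1.15],[-0.17,-0.24,0,0,0,1.15],[0,0,0,0,0,0],[0,0,0,0,0,0],[0,0,0,0,0,0]],
  ],
)

```text
t: 12.75
tool_pos: [0.4729, 0.0064, 0.0359]
orientation: [2.663, 1.666, 0.0]
force: [0.3, 1.4, 0.7]
opening: -0.0001
gripper_force: 0.9
```

Request:
arm_command(
  deltas=[
    [[-0.16,-0.24,0,0,0,1.15],[-0.16,-0.24,0,0,0,1.15],[0,0,0,0,0,0],[0,0,0,0,0,0],[0,0,0,0,0,0]],
  ],
)

```text
t: 13.17
tool_pos: [0.4697, 0.0016, 0.0359]
orientation: [2.629, 1.719, 0.0]
force: [1.0, 1.1, -0.1]
opening: 0.0008
gripper_force: 1.1
```

Request:
arm_command(
  deltas=[
    [[-0.15,-0.25,0,0,0,1.15],[-0.15,-0.25,0,0,0,1.15],[0,0,0,0,0,0],[0,0,0,0,0,0],[0,0,0,0,0,0]],
  ],
)

```text
t: 13.58
tool_pos: [0.4666, -0.0034, 0.0359]
orientation: [2.594, 1.772, 0.0]
force: [2.2, 2.7, 0.9]
opening: 0.0001
gripper_force: 1.4
```

Request:
arm_command(
  deltas=[
    [[-0.14,-0.25,0,0,0,1.15],[-0.14,-0.26,0,0,0,1.15],[0,0,0,0,0,0],[0,0,0,0,0,0],[0,0,0,0,0,0]],
  ],
)

```text
t: 14.0
tool_pos: [0.464, -0.008, 0.0359]
orientation: [-2.558, -1.823, -0.002]
force: [3.6, 5.3, -0.2]
opening: 0.0003
gripper_force: 3.0
```

Request:
arm_command(
  deltas=[
    [[-0.07,-0.13,0,0,0,0.57],[-0.07,-0.13,0,0,0,0.57],[-0.06,-0.13,0,0,0,0.57],[0,0,0,0,0,0],[0,0,0,0,0,0],[0,0,0,0,0,0]],
  ],
)

```text
t: 14.5
tool_pos: [0.4622, -0.0113, 0.0359]
orientation: [-2.53, -1.861, -0.003]
force: [4.8, 7.9, -0.3]
opening: 0.0006
gripper_force: 4.7
```

Request:
arm_command(
  deltas=[
    [[-0.06,-0.13,0,0,0,0.57],[-0.06,-0.13,0,0,0,0.57],[0,0,0,0,0,0],[0,0,0,0,0,0],[0,0,0,0,0,0]],
  ],
)

```text
t: 14.92
tool_pos: [0.461, -0.0138, 0.0359]
orientation: [-2.511, -1.886, -0.003]
force: [4.2, 8.5, -0.2]
opening: 0.0005
gripper_force: 4.7
```

Request:
arm_command(
  deltas=[
    [[-0.06,-0.13,0,0,0,0.57],[-0.06,-0.13,0,0,0,0.57],[0,0,0,0,0,0],[0,0,0,0,0,0],[0,0,0,0,0,0]],
  ],
)

```text
t: 15.33
tool_pos: [0.4598, -0.0165, 0.036]
orientation: [-2.492, -1.911, -0.003]
force: [2.5, 9.7, -0.1]
opening: 0.0003
gripper_force: 4.5
```

Request:
arm_command(
  deltas=[
    [[-0.06,-0.13,0,0,0,0.57],[-0.06,-0.13,0,0,0,0.57],[0,0,0,0,0,0],[0,0,0,0,0,0],[0,0,0,0,0,0]],
  ],
)

```text
t: 15.75
tool_pos: [0.4586, -0.0189, 0.0359]
orientation: [-2.473, -1.936, -0.003]
force: [5.0, 9.1, -1.3]
opening: 0.0006
gripper_force: 5.1
```

Request:
arm_command(
  deltas=[
    [[-0.055,-0.135,0,0,0,0.57],[-0.055,-0.135,0,0,0,0.57],[0,0,0,0,0,0],[0,0,0,0,0,0],[0,0,0,0,0,0]],
  ],
)

```text
t: 16.17
tool_pos: [0.4577, -0.0212, 0.036]
orientation: [-2.453, -1.96, -0.005]
force: [5.5, 11.5, 0.2]
opening: 0.0005
gripper_force: 6.3
```

Request:
arm_command(
  deltas=[
    [[-0.05,-0.13,0,0,0,0.57],[-0.03,-0.07,0,0,0,0.3],[0,0,0,0,0,0],[0,0,0,0,0,0],[0,0,0,0,0,0]],
  ],
)

```text
t: 16.58
tool_pos: [0.4571, -0.0225, 0.036]
orientation: [-2.438, -1.978, -0.006]
force: [6.8, 15.1, -0.8]
opening: 0.0008
gripper_force: 8.0
```

Request:
arm_command(
  deltas=[
    [[-0.05,-0.13,0,0,0,0.57],[-0.03,-0.07,0,0,0,0.3],[0,0,0,0,0,0],[0,0,0,0,0,0],[0,0,0,0,0,0]],
  ],
)

```text
t: 17.0
tool_pos: [0.4564, -0.0242, 0.036]
orientation: [-2.423, -1.996, -0.007]
force: [7.0, 16.7, -1.3]
opening: 0.0007
gripper_force: 8.8
```

Thumb force is about 18 N, which is in the firm range. I'm backing off slowly and watching where contact is lost, to see what the ratchet holds.

Request:
arm_command(
  deltas=[
    [[0.02,0.1,0,0,0,0],[0,0,0,0,0,0],[0,0,0,0,0,0]],
  ],
)

```text
t: 17.25
tool_pos: [0.4566, -0.0235, 0.0361]
orientation: [-2.423, -1.997, -0.007]
force: [6.1, 14.6, -0.8]
opening: 0.0003
gripper_force: 8.1
```

Request:
arm_command(
  deltas=[
    [[0.02,0.1,0,0,0,0],[0,0,0,0,0,0],[0,0,0,0,0,0]],
  ],
)

```text
t: 17.5
tool_pos: [0.4568, -0.0231, 0.0361]
orientation: [-2.424, -1.997, -0.005]
force: [6.9, 11.9, -0.4]
opening: 0.0003
gripper_force: 6.6
```

Request:
arm_command(
  deltas=[
    [[0.02,0.1,0,0,0,0],[0,0,0,0,0,0],[0,0,0,0,0,0]],
  ],
)

```text
t: 17.75
tool_pos: [0.4569, -0.0227, 0.0361]
orientation: [-2.424, -1.998, -0.004]
force: [6.5, 7.9, -1.0]
opening: 0.0007
gripper_force: 4.7
```

Request:
arm_command(
  deltas=[
    [[0.02,0.1,0,0,0,0],[0,0,0,0,0,0],[0,0,0,0,0,0]],
  ],
)

```text
t: 18.0
tool_pos: [0.4568, -0.0224, 0.036]
orientation: [2.424, 1.998, 0.002]
force: [4.6, 5.0, 0.4]
opening: 0.0003
gripper_force: 2.9
```

Request:
arm_command(
  deltas=[
    [[0.03,0.1,0,0,0,0],[0.03,0.1,0,0,0,0],[0.05,0.2,0,0,0,0],[0.1,0.4,0,0,0,0],[0.1,0.4,0,0,0,0],[0.1,0.4,0,0,0,0],[0,0,2,0,0,0],[0,0,2,0,0,0],[0,0,2,0,0,0],[0,0,0,0,0,0],[0,0,0,0,0,0],[0,0,0,0,0,0]],
  ],
)

```text
t: 19.0
tool_pos: [0.4599, -0.0068, 0.0951]
orientation: [-2.423, -1.999, 0.001]
force: [-0.7, -1.4, -0.7]
opening: 0.0003
gripper_force: 0.0
```

Run:
```python
from h import *
import json
for n in('wrist','scene'):
  m=eyes.camera_model(n); im=eyes.read_camera(n)
  json.dump({k:np.array(v).tolist() for k,v in m.items()},open('w4.json' if n=='wrist' else 's4.json','w'))
  if n=='wrist': w=cv2.resize(im,(400,300),interpolation=cv2.INTER_AREA)
  else: sc=cv2.resize(im[180:285,235:375],(800,600),interpolation=cv2.INTER_CUBIC)
sc[:300,:400]=np.where(True,w,0) if False else sc[:300,:400]
cv2.imwrite('pics/s4.png',sc); cv2.imwrite('pics/w4.png',im)
s=monitor.read_state(); print(s['t'],s['tool_pos'],s['force'])
```

```text
19.1 [ 0.45931221 -0.00682397  0.09447508] [ 0.84741266 -0.33115775 -0.90679666]
```

View pics/s4.png

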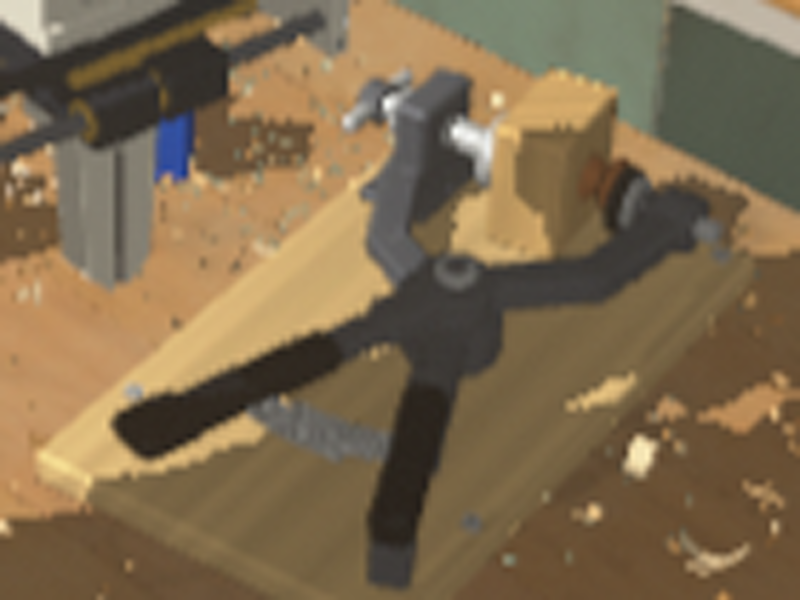

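The ratchet holds: pad pressed on the knob at (625,195), block back against the anvil at (490,150), and the handle end at (150,425). I'm waiting out the two seconds with the hand off.

Request:
arm_command(
  deltas=[
    [[0,0,0,0,0,0],[0,0,0,0,0,0],[0,0,0,0,0,0],[0,0,0,0,0,0],[0,0,0,0,0,0],[0,0,0,0,0,0],[0,0,0,0,0,0],[0,0,0,0,0,0],[0,0,0,0,0,0],[0,0,0,0,0,0],[0,0,0,0,0,0],[0,0,0,0,0,0]],
  ],
)

```text
t: 20.1
tool_pos: [0.4603, -0.007, 0.0958]
orientation: [-2.424, -1.999, -0.0]
force: [-0.0, -0.9, -0.0]
opening: 0.0004
gripper_force: 0.0
```

Request:
arm_command(
  deltas=[
    [[0,0,0,0,0,0],[0,0,0,0,0,0],[0,0,0,0,0,0],[0,0,0,0,0,0],[0,0,0,0,0,0],[0,0,0,0,0,0],[0,0,0,0,0,0],[0,0,0,0,0,0],[0,0,0,0,0,0],[0,0,0,0,0,0],[0,0,0,0,0,0],[0,0,0,0,0,0]],
  ],
)

```text
t: 21.1
tool_pos: [0.4603, -0.007, 0.0958]
orientation: [2.424, 1.999, 0.0]
force: [0.5, -0.0, -0.5]
opening: 0.0003
gripper_force: 0.0
```

Run:
```python
from h import *
import json
m=json.load(open('s4.json'));w=at(m,235+150*.175,180+425*.175,.052);print('thumb',w)
c=np.array([.5935,-.077]);d=w[:2]-c;print(np.hypot(*d),np.arctan2(d[1],d[0]))
# from finger contact: TCP (.4568,-.0222), offset 20.5 inward
s=monitor.read_state();R=cv2.Rodrigues(s['orientation'])[0];y=np.arctan2(R[1,1],R[0,1]);print('tooly',y,R[:,0],s['t'],s['tool_pos'])
w2=np.array([.4568,-.0222])-.0205*R[:2,0];d=w2-c;print(w2,np.hypot(*d),np.arctan2(d[1],d[0]))
b=np.arctan2(d[1],d[0]);p=c+.143*np.array([np.cos(b),np.sin(b)]);print('p',p)
for t in np.arange(0,.5,.03): print(round(t,2),(c+.143*np.array([np.cos(b-t),np.sin(b-t)])).round(4))
```

```text
thumb [ 0.44201855 -0.0446223   0.052     ]
0.15490301705970205 2.9310208052363875
tooly -0.1916723198851608 [1.90500855e-01 9.81687029e-01 2.56163857e-05] 21.1 [ 0.46031607 -0.00701115  0.09584457]
[ 0.45289473 -0.04232458] 0.14481790539351774 2.899802080709687
p [ 0.45465976 -0.04275987]
0.0 [ 0.4547 -0.0428]
0.03 [ 0.4557 -0.0386]
0.06 [ 0.457  -0.0345]
0.09 [ 0.4583 -0.0304]
0.12 [ 0.4598 -0.0264]
0.15 [ 0.4613 -0.0224]
0.18 [ 0.463  -0.0185]
0.21 [ 0.4648 -0.0146]
0.24 [ 0.4668 -0.0107]
0.27 [ 0.4688 -0.007 ]
0.3 [ 0.471  -0.0033]
0.33 [4.732e-01 4.000e-04]
0.36 [0.4756 0.004 ]
0.39 [0.4781 0.0075]
0.42 [0.4807 0.0109]
0.45 [0.4834 0.0142]
0.48 [0.4862 0.0175]
```

Request:
arm_command(
  deltas=[
    [[-0.17,-0.89,0,0,0,0],[-0.17,-0.89,0,0,0,0],[-0.17,-0.89,0,0,0,0],[-0.17,-0.88,0,0,0,0],[0,0,0,0,0,0],[0,0,0,0,0,0],[0,0,-1,0,0,0],[0,0,-1,0,0,0],[0,0,-1,0,0,0],[0,0,-0.8,0,0,0],[0,0,0,0,0,0],[0,0,0,0,0,0]],
  ],
)

```text
t: 22.1
tool_pos: [0.4526, -0.0421, 0.0567]
orientation: [-2.422, -1.998, 0.002]
force: [0.4, 0.4, -0.2]
opening: 0.0001
gripper_force: 0.0
```

Request:
arm_command(
  deltas=[
    [[0,0,-0.3,0,0,0],[0,0,-0.2,0,0,0],[0,0,-0.1,0,0,0],[0,0,0,0,0,0],[0,0,0,0,0,0]],
  ],
)

```text
t: 22.52
tool_pos: [0.4539, -0.0425, 0.0523]
orientation: [2.423, 1.998, 0.001]
force: [-0.2, 0.5, 3.0]
opening: 0.0004
gripper_force: 1.5
```

Request:
arm_command(
  deltas=[
    [[0,0,-0.1,0,0,0],[0,0,-0.1,0,0,0],[0,0,0,0,0,0],[0,0,0,0,0,0]],
  ],
)

```text
t: 22.85
tool_pos: [0.454, -0.0423, 0.0502]
orientation: [2.423, 1.999, 0.002]
force: [0.1, 2.7, 3.7]
opening: 0.0004
gripper_force: 1.9
```

Request:
arm_command(
  deltas=[
    [[0,0,-0.15,0,0,0],[0,0,-0.15,0,0,0],[0,0,-0.15,0,0,0],[0.1,0.42,0,0,0,-1.7],[0.13,0.41,0,0,0,-1.7],[0.13,0.41,0,0,0,-1.7],[0.15,0.4,0,0,0,-1.7],[0.15,0.4,0,0,0,-1.7],[0.17,0.39,0,0,0,-1.7],[0.18,0.39,0,0,0,-1.7],[0.2,0.39,0,0,0,-1.7],[0.2,0.37,0,0,0,-1.7]],
  ],
)

```text
t: 23.85
tool_pos: [0.468, -0.0069, 0.0458]
orientation: [2.669, 1.656, 0.0]
force: [-2.7, -4.3, 7.2]
opening: 0.0003
gripper_force: 3.7
```

Request:
arm_command(
  deltas=[
    [[0.15,0.25,0,0,0,-1],[0.15,0.25,0,0,0,-1],[0,0,0,0,0,0],[0,0,0.3,0,0,0],[0,0,0.5,0,0,0],[0,0,1,0,0,0],[0,0,2,0,0,0],[0,0,3,0,0,0],[0,0,3,0,0,0],[0,0,3,0,0,0],[0,0,0,0,0,0],[0,0,0,0,0,0]],
  ],
)

```text
t: 24.85
tool_pos: [0.4719, -0.0019, 0.1758]
orientation: [2.695, 1.61, 0.005]
force: [-0.4, -0.6, -0.0]
opening: 0.0005
gripper_force: 0.0
```

Request:
arm_command(
  deltas=[
    [[-1,3,0,0,0,0],[-1,3,0,0,0,0],[-1,3,0,0,0,0],[-1,3,0,0,0,0],[-1,3,0,0,0,0],[0,0,0,0,0,0],[0,0,0,0,0,0],[0,0,0,0,0,0],[0,0,0,0,0,0]],
  ],
)

```text
t: 25.6
tool_pos: [0.4204, 0.1473, 0.1726]
orientation: [-2.697, -1.61, 0.002]
force: [-0.6, -0.7, 0.1]
opening: 0.0004
gripper_force: 0.0
```

Run:
```python
from h import *
im=eyes.read_camera('scene')
cv2.imwrite('pics/s5.png',cv2.resize(im[180:285,235:375],(800,600),interpolation=cv2.INTER_CUBIC))
s=monitor.read_state(); print(s['t'],s['tool_pos'],s['force'])
```

```text
25.65 [0.42062196 0.14718497 0.17274419] [0.83452326 0.34981695 0.02792338]
```

View pics/s5.png

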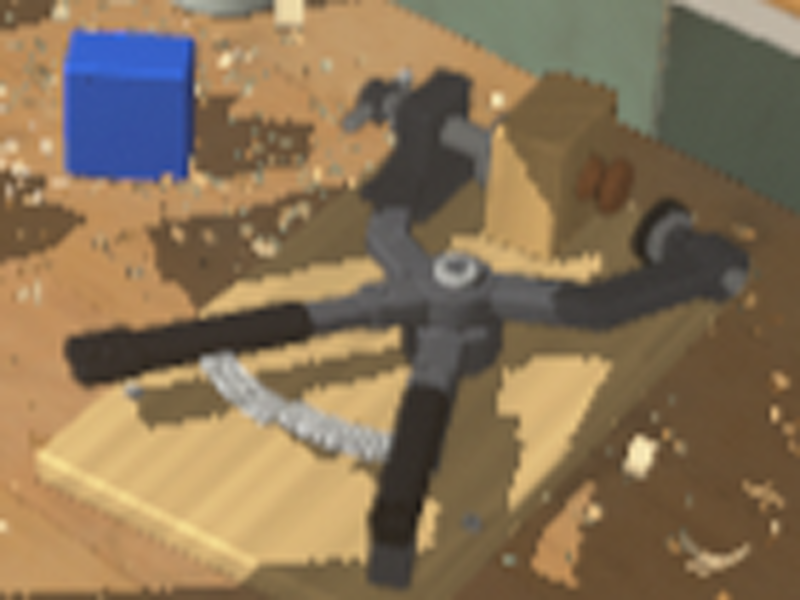

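The handle is back at its starting pixel (100,360), so the jaws are fully open. The pad (660,230) is clear of the knob (605,182), which is home. The block stands upright at the anvil. I'm handing in.

```bash
python3 -c "
from plant import ticket
print(ticket.close_job())"
```

```text
the job is handed in; nothing more can be done
None
```

I handed the job in at about 26 s: the knob looked home in the last picture, the ratchet held on its own for over 3 s, and the jaws are fully open with the block standing between them; no verdict was returned.

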